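Put away the wheel bench in the skate shop stockroom

ROBOT

A 6-joint arm with a two-finger parallel gripper is mounted at the origin on the work surface. World frame = base frame: x ahead of the robot, y to its left, z up, the work surface at z = 0. Lengths are in m, angles in rad, forces in N, time in s.
With the tool pointing down it reaches from about 0.35 to 0.775 m from the base axis. Payload 5.5 kg.
Tool frame: the origin (TCP) lies between the finger pads; the fingertips stand 19 mm ahead of it and the grasp point (between the pads) is the TCP; z points along the fingers, y is the line along which they close (so a half turn about z gives the same grasp; the last joint's range is limited). The gripper opens to 85 mm and grips with 20 to 120 N. Pads are 22 mm wide; open, the fingers measure 114 mm over their backs; the gripper's body (76 mm by 85 mm) begins 54 mm behind the grasp point. The pads swing forward as they close: fully open they stand 13 mm farther back than shut.
Start: joints at [-1.331, 0.313, 0.046, 1.304, 0, 1.431], TCP at [0.213, -0.534, 0.25] pointing down, gripper open.
Joint ranges: [-2.76, 2.76], [-0.86, 1.69], [-1.03, 1.26], [-2.2, 2.34], [-1.47, 1.5], [-3.14, 3.14]. Speed limits (rad/s): [2.57, 2.57, 3.14, 3.14, 3.14, 3.14].

INTERFACE

Orientations are given as a unit quaternion [w, x, y, z].
In Python, from workcell import env gives the robot as it stands.
- The arm moves only by the tool carry_out, never from a script. Its argument "increments" is a list that holds one entry, the list of rows, each a list of 6 numbers: the shift along the tool's x, y, z each as a share of 50 cm, from -1 to 1, then the turn, a rotation vector about the tool's x, y, z each as a share of 2 pi rad, from -1 to 1. In form: [[[x, y, z, ax, ay, az], ...]]. A call has 1 to 5 rows; each row is the pose to reach, as a shift and turn from the pose commanded when the call began, along the tool's axes at that moment, turning the shorter way round; what a row does not reach only later rows make up. A row lasts 1/8 s, in which the tool goes at most 62.5 mm and 10.7 degrees, less where a joint would pass 70% of its speed; a pose out of reach is approached as far as the arm can. A call with a number of a shift or a turn outside -1 to 1 is refused whole. A call with a gripper value outside its range is refused whole. "jaw" is the closure, from 0 (fully open) to 1 (shut), set as the call begins (left out, the last holds). The fingers move at their own pace and stop on an object; "squeeze" is the grip in N (left out, the last holds). Time passes only in rows, so rows that repeat a pose let the fingers close. It gives the time, the measured TCP pose, the force, the opening and the grip force at its end, in the units of the state.
- env.get_state(): the state, without advancing time (a new reading comes with each control period).
- env.read_camera(name): name is "scene" or "top" or "wrist"; returns a dict with "frame" (480x640x3 uint8, blue, green, red), "z_map" (480x640 float32, m along the optical axis (not along the pixel's ray), 0 where there is no reading), "intrinsics" (3x3 intrinsics, pixels), "R" (3x3) and "t" (3): a world point X has camera coordinates R X + t; the wrist camera has in their place "T_tool_cam" (4x4, takes a point from camera to tool coordinates, whose origin is the TCP and whose axes are the flange's). Camera axes: x right, y down, z forward; pixel columns grow to the right and rows downward; lengths in m; the calibration is good to about 2 mm. A picture is of the moment at which its call begins: read the wrist's pose just before it.
- env.hand_in(): hands the job in; it is judged then, once.
Trained networks look in the newest picture that a camera, given by its name, has taken for a name from the list of things; names that differ only in an ending like _2 or _b are one class to them, and where a whole thing is asked for, a point or a joint stands for the part that bears it (a point fixed in the world has none). Each returns a list of dicts, best first, with "score" (0 to 1); they miss things now and then, are a little off and sometimes report something else, mostly with a low value. They report only what shows in the picture. A call takes as long as a camera call.
- env.find_in(camera, name): "position" ([x, y, z] in m, in world coordinates, good to about 4 mm: the middle of the surface that is visible of it).
The state is a dict: "clock": time; "joint_pos": joint angles; "qvel": joint speeds; "tau": joint torques, N m; "tcp_pos": TCP position; "orientation": TCP orientation; "wrist_force": force on the tool from outside, world axes, zero at the start; "ft_torque": the same for the moment, N m; "finger_gap": finger opening in m; "grip_force": force on a finger pad.
Only numpy, scipy, OpenCV 4.12 (cv2) and the standard library are available. Lean on these libraries where they do the work, as an engineer would, in place of code of your own. Each camera call takes 0.05 s, during which the arm holds its last target. There are 200 camera calls.

TASK

Put away the skateboard parts on the desk: set the small wheel flat in the open blue case and then close the case with its lid, the lid's cut corners over the case's cut corners and fully down; set the large wheel flat inside the round dish; and lay the T-shaped skate tool on the dark T on its cork mat, the same way round as the T. Leave the jar, the tape roll and the carton where they are.

Things in the scene. Friction and masses are not known exactly. Their poses are not given: they have to be found in the camera images.
- small_wheel: loose: the smaller of two white skateboard wheels with a steel bearing in the middle, lying flat; 48 mm diameter, 32 mm tall, about 60 g (edges bevelled, straight sides from 6 to 26 mm up). Origin: centre of its underside, z up. Goes in the case.
- large_wheel: loose: the larger white skateboard wheel, lying flat; 62 mm diameter, 46 mm tall, about 130 g (straight sides from 9 to 37 mm up). Origin: centre of its underside, z up. Goes in the dish.
- skate_tool: loose: T-shaped skate tool lying flat, 16 mm high, 150 g. Black cross-handle (16 mm diameter, 85 mm along y) at x = -22 mm; steel shaft (12 mm diameter, axis 8 mm up) along +x, with a 16 mm thick socket from x = 45 to 65 mm. Origin: under the shaft near the centre of mass, a good place to grip across the shaft; x points to the socket.
- lid: loose: blue lid of the case, 110 g, roof 122 by 82 mm, 16 mm high; skirt 12 mm deep, flared, 128 by 88 mm at its mouth (clearance 5 mm a side, 2 mm when seated); the two +x corners cut off 14 mm. Black grip rib on top: 54 mm along x, 14 mm wide, 16 to 37 mm up. Origin: centre, at the skirt's lower edge; x is the long axis, to the cut corners. Seated: 26 mm above the case's origin, x axes alike.
- case: fixed: open blue case, 112 by 72 mm outside, 106 by 66 mm inside, rim 38 mm high, inner floor 3 mm high, walls 3 mm; the two corners at its +x end are cut off (chamfered 14 mm). Origin: centre of its underside; x is the long axis, towards the cut corners.
- dish: fixed: round dark steel dish, 92 mm outside and 84 mm inside diameter, rim 12 mm high, inner floor 4 mm high. Origin: centre of its underside.
- tool_mat: fixed: cork mat 115 mm (x) by 105 mm (y), 5 mm thick, with a flat dark T on it (nothing to catch on). Origin: centre of its underside. The T's crossbar (94 mm along y) lies at x = -39.5 mm, its stem runs from there along +x on y = 0. The tool lies right with its origin at x = -17.5 mm, y = 0 of the mat, 5 mm high, x axes the same way.
- jar: bystander, loose: jar with a red cap, 84 mm diameter, 100 mm tall; origin: centre of its underside. Leave alone.
- tape_roll: bystander, loose: cardboard-brown tape roll lying flat, 100 mm diameter, 48 mm tall; origin: centre of its underside. Leave alone.
- carton: bystander, loose: cardboard carton 60 (x) by 90 (y) by 50 mm tall; origin: centre of its underside. Leave alone.

How it is judged:
At the end, for the whole second after the job is handed in: All at rest: small wheel flat on the case floor; lid home (6 mm, 0.1 rad, 26 +/- 2.5 mm above the case's origin); large wheel flat on the dish floor within 15 mm of its centre; tool flat on the mat's T within 12 mm in x and y and 0.25 rad, socket along the stem (linear speed of each of small_wheel, large_wheel, skate_tool, lid below 0.01 m/s and angular speed of each of small_wheel, large_wheel, skate_tool, lid below 0.1 rad/s and angle between each of small_wheel, large_wheel, skate_tool, lid's own z axis and vertical below 0.1 rad and z of small_wheel in the frame of case between 0 and 0.006 m and x of small_wheel in the frame of case between -0.032 and 0.032 m and y of small_wheel in the frame of case between -0.015 and 0.015 m and horizontal distance between lid and case below 0.006 m and angle between the x axis of lid and the x axis of case, either way round below 0.1 rad and z of lid in the frame of case between 0.0235 and 0.0285 m and horizontal distance between large_wheel and dish below 0.015 m and z of large_wheel in the frame of dish between 0.001 and 0.007 m and x of skate_tool in the frame of tool_mat between -0.0295 and -0.0055 m and y of skate_tool in the frame of tool_mat between -0.012 and 0.012 m and z of skate_tool in the frame of tool_mat between 0.002 and 0.008 m and x of tool_mat in the frame of skate_tool between 0.0025 and 0.0325 m and angle between the x axis of skate_tool and the x axis of tool_mat, either way round below 0.25 rad); the robot touches nothing.
It fails at once if the jar is moved by more than 25 mm (distance of jar from where it was at the start of the episode above 0.025 m).
It fails at once if the tape roll is moved by more than 25 mm (distance of tape_roll from where it was at the start of the episode above 0.025 m).
It fails at once if the carton is moved by more than 25 mm (distance of carton from where it was at the start of the episode above 0.025 m).
It also fails if it takes over 122 s, if anything falls off the work surface, if the arm or the gripper's body presses on something with over 40 N, if the wrist force passes 120 N, or if a joint passes its speed limit or range.

## Working session

There is one attempt and no reset: what is moved stays moved. The work goes in short steps, Python scripts to look and compute and a tool call to move; the robot and the scene stay as the last step left them, time stands still between calls to the robot, and variables do not carry over. Pictures are saved under pics/ and viewed, at most 14 in all, crops included, and the job is handed in when it is done.

Besides the shell and the picture viewer there is one more tool, called after "Call:" as name([rows], argument=value, ...), one row to a line, values as JSON. carry_out: Moves the arm, as the interface text tells. Its arguments: {"type":"object","properties":{"increments":{"type":"array","items":{"type":"array","items":{"type":"array","items":{"type":"number","minimum":-1,"maximum":1}}}},"jaw":{"type":"number"},"squeeze":{"type":"number"}},"required":["increments"]}

```bash
mkdir -p pics; ls
cat > h.py <<'E'
import numpy as np, cv2
from workcell import env
from scipy.spatial.transform import Rotation as Rn
def cloud(c):
    K=c["intrinsics"];z=c["z_map"];v,u=np.mgrid[:480,:640]
    P=np.stack([(u-K[0,2])/K[0,0]*z,(v-K[1,2])/K[1,1]*z,z],-1)
    return (P-c["t"])@c["R"]
E
python3 - <<'E'
from h import *
s=env.get_state();print({k:np.round(v,3).tolist() for k,v in s.items()})
for n in("top","scene"):
    c=env.read_camera(n);cv2.imwrite(f"pics/{n}1.png",c["frame"]);np.savez(f"{n}1.npz",**c)
    print(n,(-c["R"].T@c["t"]).round(3))
    for o in "small_wheel large_wheel skate_tool lid case dish tool_mat jar tape_roll carton".split():
        print(o,[(np.round(d["position"],3).tolist(),round(d["score"],2)) for d in env.find_in(n,o)][:3])
E
```

```text
pics
{'clock': 0.0, 'joint_pos': [-1.331, 0.314, 0.045, 1.304, -0.0, 1.431], 'qvel': [-0.001, -0.001, -0.001, -0.002, 0.001, -0.001], 'tau': [0.0, -48.063, 29.853, 0.019, -0.0, 0.0], 'tcp_pos': [0.213, -0.534, 0.249], 'orientation': [-0.001, 0.982, 0.189, -0.0], 'wrist_force': [-0.25, -0.378, 0.378], 'ft_torque': [0.022, 0.022, -0.044], 'grip_force': 0.0, 'finger_gap': 0.085}
top [ 2.700e-01 -1.000e-03  1.639e+00]
small_wheel [([0.642, 0.121, 0.033], 0.46)]
large_wheel [([0.461, 0.009, 0.048], 0.7), ([0.422, 0.215, 0.005], 0.65), ([0.536, 0.395, -0.001], 0.4)]
skate_tool [([0.684, -0.114, 0.015], 0.63)]
lid [([0.394, -0.237, 0.02], 0.62)]
case [([0.539, 0.394, 0.002], 0.58), ([0.346, -0.408, 0.05], 0.45)]
dish [([0.42, 0.215, 0.005], 0.76)]
tool_mat [([0.541, -0.406, 0.005], 0.65), ([0.465, 0.011, 0.048], 0.27)]
jar [([0.317, 0.405, 0.103], 0.83)]
tape_roll [([0.781, 0.006, 0.047], 0.9)]
carton []
scene [ 0.954 -0.578  1.214]
small_wheel [([0.65, 0.107, 0.03], 0.9), ([0.365, -0.417, 0.054], 0.24)]
large_wheel [([0.463, 0.004, 0.043], 0.57)]
skate_tool [([0.688, -0.122, 0.013], 0.61)]
lid [([0.407, -0.244, 0.019], 0.59)]
case [([0.528, 0.398, 0.011], 0.86)]
dish [([0.419, 0.209, 0.003], 0.63)]
tool_mat []
jar [([0.335, 0.395, 0.076], 0.67)]
tape_roll [([0.791, 0.002, 0.048], 0.75)]
carton [([0.364, -0.415, 0.052], 0.91), ([0.417, 0.21, 0.006], 0.75)]
```

View pics/top1.png

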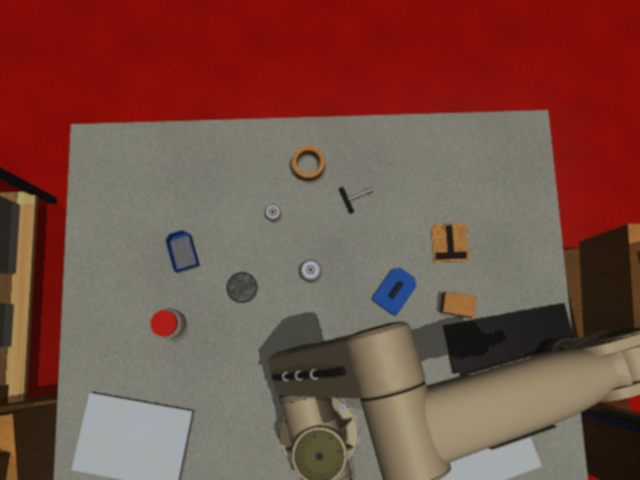

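View pics/scene1.png

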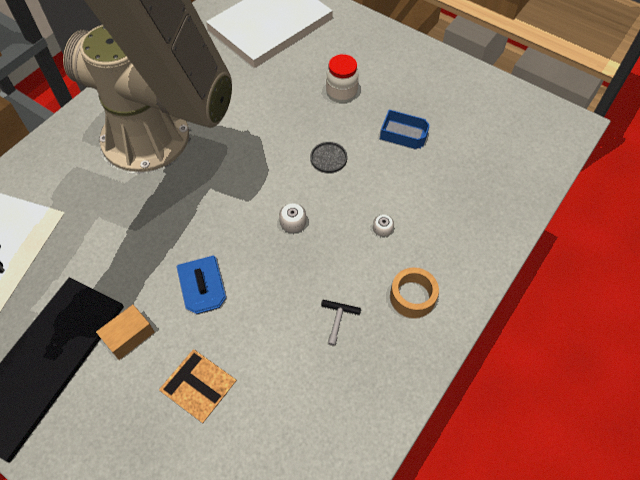

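The top picture shows the case at (182,251) with its cut corners up. The lid is at (394,291), the mat at (450,242) with its stem up, the tool at (353,198) with its socket to the right, and the dish at (242,287). The wheels are at (272,212) and (310,270). Next I'll measure the poses.

```bash
cat > m.py <<'E'
from h import *
C={"small_wheel":(.642,.115),"large_wheel":(.462,.007),"skate_tool":(.686,-.118),"lid":(.4,-.24),"case":(.535,.396),"dish":(.42,.212),"tool_mat":(.541,-.406)}
for n in("top","scene"):
    c=dict(np.load(f"{n}1.npz"));P=cloud(c);f=c["frame"].astype(int);b,g,r=f[...,0],f[...,1],f[...,2]
    print(n,"table z",np.median(P[...,2][(abs(P[...,0]-.55)<.03)&(abs(P[...,1]-.25)<.03)]).round(4))
    for o,(x,y) in C.items():
        near=np.hypot(P[...,0]-x,P[...,1]-y)<.095
        m={"lid":(b>r+40),"case":(b>r+40),"tool_mat":(r>b+40),"dish":(r+g+b<270)}.get(o,P[...,2]>.006)&near
        if o=="skate_tool": m=near&(P[...,2]>.004)
        Q=P[m]
        top=np.percentile(Q[:,2],95)
        T=Q if o in("skate_tool","dish","tool_mat","case") else Q[Q[:,2]>top-.008]
        (cx,cy),(w,h),a=cv2.minAreaRect(T[:,:2].astype(np.float32))
        print(o,len(T),"top",top.round(4),"mean",T[:,:2].mean(0).round(4),"rect",np.round([cx,cy,w,h,a],4))
        if o=="skate_tool" or o=="lid" or o=="tool_mat":
            dk=(near&(f.sum(2)<150))
            Q=P[dk];(cx,cy),(w,h),a=cv2.minAreaRect(Q[:,:2].astype(np.float32));print("   dark",len(Q),Q.mean(0).round(4),np.round([cx,cy,w,h,a],4))
    vis=[]
    for o in("case","lid","skate_tool","tool_mat","dish","small_wheel"):
        x,y=C[o];u,v,w=c["intrinsics"]@(c["R"]@[x,y,.02]+c["t"]);u,v=int(u/w),int(v/w)
        vis.append(cv2.resize(c["frame"][v-33:v+33,u-33:u+33],(264,264),interpolation=cv2.INTER_CUBIC))
    cv2.imwrite(f"pics/{n}_crop.png",np.vstack([np.hstack(vis[:3]),np.hstack(vis[3:])]))
E
python3 m.py
```

```text
top table z 0.0005
small_wheel 152 top 0.0359 mean [0.6413 0.1174] rect [6.42200e-01 1.17400e-01 4.20000e-02 4.36000e-02 8.69355e+01]
large_wheel 226 top 0.0516 mean [0.4618 0.0085] rect [4.63000e-01 9.20000e-03 5.44000e-02 5.62000e-02 6.18024e+01]
skate_tool 705 top 0.0178 mean [ 0.6847 -0.1208] rect [ 0.6849 -0.1172  0.1808  0.1858 41.1427]
   dark 104 [ 0.6743 -0.105   0.0144] [ 6.75100e-01 -1.05300e-01  8.02000e-02  1.29000e-02  2.15252e+01]
lid 739 top 0.0226 mean [ 0.3966 -0.2367] rect [ 0.3991 -0.2385  0.086   0.125  52.8717]
   dark 95 [ 0.398  -0.2357  0.0351] [ 3.9800e-01 -2.3630e-01  1.4600e-02  5.0800e-02  5.2479e+01]
case 199 top 0.0406 mean [0.5439 0.3957] rect [ 0.5341  0.3883  0.1122  0.0713 15.3119]
dish 772 top 0.0143 mean [0.4207 0.2134] rect [ 0.4201  0.2129  0.0914  0.089  88.4928]
tool_mat 1032 top 0.0115 mean [ 0.5421 -0.4115] rect [ 0.5386 -0.4119  0.1185  0.1104  0.0469]
   dark 314 [ 0.5201 -0.4111  0.006 ] [ 0.5386 -0.4108  0.0973  0.0908  1.2972]
scene table z -0.0005
small_wheel 250 top 0.0355 mean [0.6423 0.1153] rect [ 0.6423  0.116   0.0437  0.0457 11.
[... 167 characters left out ...]
] rect [ 0.6846 -0.1228  0.1794  0.1825 39.2367]
   dark 244 [ 0.6768 -0.1058  0.0138] [ 6.76700e-01 -1.05200e-01  8.25000e-02  1.63000e-02  1.97137e+01]
lid 1640 top 0.0202 mean [ 0.3998 -0.2389] rect [ 0.3994 -0.2383  0.0871  0.1283 52.7459]
   dark 177 [ 0.4038 -0.2403  0.0332] [ 4.10100e-01 -2.54000e-01  4.48000e-02  9.51000e-02  6.40905e+01]
case 1027 top 0.0384 mean [0.5323 0.3916] rect [ 0.5273  0.4062  0.1156  0.1215 20.4093]
dish 382 top 0.0133 mean [0.4222 0.2132] rect [ 0.4222  0.213   0.0871  0.0916 34.3049]
tool_mat 2181 top 0.0085 mean [ 0.5435 -0.4106] rect [ 0.5353 -0.4086  0.1188  0.1076  0.0179]
   dark 771 [ 0.5196 -0.4095  0.0052] [ 0.5375 -0.4096  0.0916  0.103  89.4458]
```

View pics/top_crop.png

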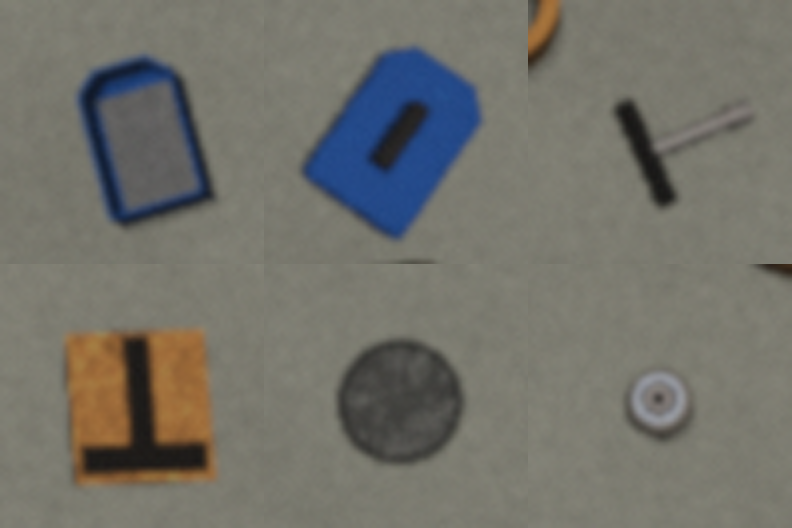

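```bash
cat > go.py <<'E'
import sys
from h import *
def Rd(p):
    c,s=np.cos(p),np.sin(p);return np.array([[c,s,0],[s,-c,0],[0,0,-1.]])
def chain(pose,targets):
    p,R=pose
    for t in targets:
        R2=Rd(np.radians(t[3]));q=np.array(t[:3])
        d=R.T@(q-p)/.5;a=Rn.from_matrix(R.T@R2).as_rotvec()/(2*np.pi)
        print(t,"->",np.round(np.r_[d,a],4).tolist(),"rows",round(max(np.linalg.norm(d)*.5/.0625,np.linalg.norm(a)*360/10.7),1))
        p,R=q,R2
if __name__=="__main__":
    s=env.get_state();w,x,y,z=s["orientation"]
    R=Rn.from_quat([x,y,z,w]).as_matrix();p=np.array(s["tcp_pos"])
    T=[list(map(float,a.split(","))) for a in sys.argv[1:]]
    if T and T[0][0]==0: p,R=np.array(T[0][1:4]),Rd(np.radians(T[0][4]));T=T[1:]  # commanded pose given
    chain((p,R),T)
E
python3 go.py 0.642,0.1165,0.25,105.3 0.642,0.1165,0.12,105.3 0.642,0.1165,0.02,105.3
```

```text
[0.642, 0.1165, 0.25, 105.3] -> [1.2789, -0.8905, 0.0005, 0.0, 0.0, -0.2321] rows 12.5
[0.642, 0.1165, 0.12, 105.3] -> [0.0, 0.0, 0.26, 0.0, 0.0, 0.0] rows 2.1
[0.642, 0.1165, 0.02, 105.3] -> [0.0, 0.0, 0.2, 0.0, 0.0, 0.0] rows 1.6
```

Call:
carry_out([
  [[0.51,-0.355,0,0,0,-0.145],[0.51,-0.355,0,0,0,-0.145],[0.51,-0.355,0,0,0,-0.145],[0.51,-0.355,0,0,0,-0.145],[0.51,-0.355,0,0,0,-0.145]],
], jaw=0, squeeze=40)

```text
clock: 1.72
tcp_pos: [0.385, -0.273, 0.2506]
orientation: [0.0, 0.797, 0.604, 0.0]
wrist_force: [1.2, -0.6, -0.4]
finger_gap: 0.0855
grip_force: 0.0
```

```bash
python3 go.py 0.53,-0.05,0.25,105.3 0.642,0.1165,0.12,105.3
```

```text
[0.53, -0.05, 0.25, 105.3] -> [0.5079, 0.1581, 0.0011, 0.0001, 0.0001, -0.0862] rows 4.3
[0.642, 0.1165, 0.12, 105.3] -> [0.2621, 0.3039, 0.26, 0.0, 0.0, 0.0] rows 3.8
```

Call:
carry_out([
  [[0.508,0.158,0.001,0,0,-0.0862],[0.508,0.158,0.001,0,0,-0.0862],[0.508,0.158,0.001,0,0,-0.0862],[0.508,0.158,0.001,0,0,-0.0862],[0.508,0.158,0.001,0,0,-0.0862]],
])

```text
clock: 2.35
tcp_pos: [0.5316, -0.0494, 0.2497]
orientation: [0.0, 0.607, 0.795, 0.0]
wrist_force: [-0.9, -0.3, 0.3]
finger_gap: 0.0855
grip_force: 0.0
```

Call:
carry_out([
  [[0.262,0.304,0.2,0,0,0],[0.262,0.304,0.2,0,0,0],[0.262,0.304,0.2,0,0,0],[0.262,0.304,0.2,0,0,0],[0.262,0.304,0.2,0,0,0]],
])

```text
clock: 2.98
tcp_pos: [0.6429, 0.1145, 0.1472]
orientation: [-0.001, 0.608, 0.794, -0.001]
wrist_force: [-0.5, 0.3, -0.1]
finger_gap: 0.0852
grip_force: 0.0
```

```bash
cat > w.py <<'E'
import sys
from h import *
def wrist(tag=None):
    s=env.get_state();w,x,y,z=s["orientation"];R=Rn.from_quat([x,y,z,w]).as_matrix()
    c=env.read_camera("wrist");T=c["T_tool_cam"]
    A=R@T[:3,:3];b=R@T[:3,3]+np.array(s["tcp_pos"])
    c["R"]=A.T;c["t"]=-A.T@b
    if tag: cv2.imwrite(f"pics/{tag}.png",c["frame"])
    print("tcp",np.round(s["tcp_pos"],4),"phi",round(float(np.degrees(np.arctan2(R[1,0],R[0,0]))),2))
    return c,cloud(c)
def topof(P,xy,r,lo,hi):
    m=(np.hypot(P[...,0]-xy[0],P[...,1]-xy[1])<r)&(P[...,2]>lo)&(P[...,2]<hi);Q=P[m]
    (cx,cy),rad=cv2.minEnclosingCircle(Q[:,:2].astype(np.float32))
    print("n",len(Q),"mean",Q.mean(0).round(4),"rect",np.round(cv2.minAreaRect(Q[:,:2].astype(np.float32))[0]+cv2.minAreaRect(Q[:,:2].astype(np.float32))[1]+(cv2.minAreaRect(Q[:,:2].astype(np.float32))[2],),4),"circ",np.round([cx,cy,rad],4))
    return Q,m
E
python3 - <<'E'
from w import *
c,P=wrist("w1");print(np.nanmedian(P[...,2][c["z_map"]>0]))
topof(P,(.642,.1165),.045,.012,.05);topof(P,(.642,.1165),.045,.028,.05)
print([(np.round(d["position"],4),d["score"]) for d in env.find_in("wrist","small_wheel")])
E
```

```text
tcp [0.6429 0.1145 0.1472] phi 105.11
0.00028063866944279367
n 4825 mean [0.6406 0.1205 0.0306] rect [ 0.6414  0.1175  0.0471  0.0478 14.34  ] circ [0.6413 0.1176 0.0241]
n 3979 mean [0.6409 0.119  0.0319] rect [ 0.6412  0.1178  0.0443  0.0446 27.9235] circ [0.6411 0.1181 0.023 ]
[(array([0.6409, 0.1174, 0.0294]), 0.75)]
```

View pics/w1.png

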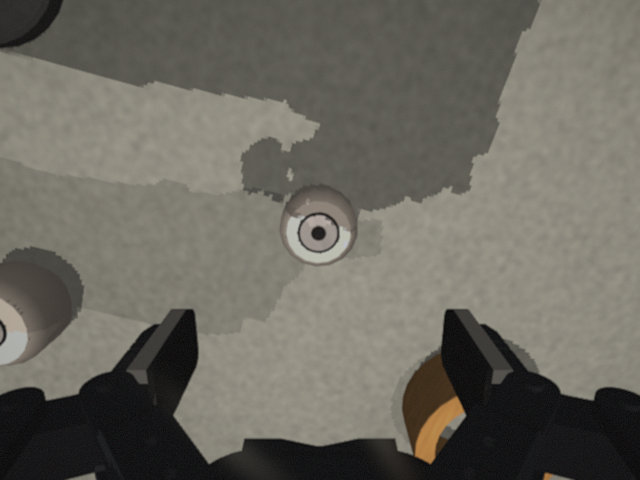

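The wrist picture shows the small wheel at (318,230), between the fingers' lines. It measures 48 mm at (0.641, 0.118), which matches.

```bash
python3 go.py 0.6413,0.1177,0.019,105.3
```

```text
[0.6413, 0.1177, 0.019, 105.3] -> [0.0107, -0.0001, 0.2609, -0.0002, 0.0001, -0.0009] rows 2.1
```

Call:
carry_out([
  [[0.0107,0,0.2,0,0,0],[0.0107,0,0.255,0,0,0],[0.0107,0,0.26,0,0,0],[0.0107,0,0.26,0,0,0],[0.0107,0,0.26,0,0,0]],
])

```text
clock: 3.7
tcp_pos: [0.6446, 0.1182, 0.0235]
orientation: [0.002, 0.609, 0.793, 0.002]
wrist_force: [-0.4, -0.8, 0.5]
finger_gap: 0.0855
grip_force: 0.0
```

Call:
carry_out([
  [[0,0,0,0,0,0],[0,0,0,0,0,0],[0,0,0,0,0,0],[0,0,0,0,0,0],[0,0,0,0,0,0]],
], jaw=1)

```text
clock: 4.32
tcp_pos: [0.6427, 0.1187, 0.0213]
orientation: [0.001, 0.609, 0.793, 0.001]
wrist_force: [-1.3, -0.2, 5.5]
finger_gap: 0.0466
grip_force: 40.9
```

Call:
carry_out([
  [[0,0,-0.2,0,0,0],[0,0,-0.2,0,0,0],[0,0,-0.2,0,0,0],[0,0,-0.2,0,0,0]],
])

```text
clock: 4.82
tcp_pos: [0.6414, 0.1187, 0.1192]
orientation: [-0.0, 0.609, 0.793, -0.0]
wrist_force: [-0.3, 0.1, -1.4]
finger_gap: 0.0466
grip_force: 41.6
```

```bash
python3 go.py 0.55,0.35,0.16,105.3; python3 -c "
from h import *
s=env.get_state();print(s['wrist_force'],s['finger_gap'],s['joint_pos'])"
```

```text
[0.55, 0.35, 0.16, 105.3] -> [0.4942, -0.0568, -0.0815, -0.0001, -0.0, -0.0008] rows 4.0
[-0.2773053   0.08316845 -1.36839273] 0.04655741410814668 [ 6.00279205e-02  5.23727487e-01  3.98679612e-02  1.08771938e+00
 -1.13550502e-04  1.36903668e+00]
```

Call:
carry_out([
  [[0.494,-0.057,-0.08,0,0,0],[0.494,-0.057,-0.08,0,0,0],[0.494,-0.057,-0.08,0,0,0],[0.494,-0.057,-0.08,0,0,0],[0.494,-0.057,-0.08,0,0,0]],
])

```text
clock: 5.45
tcp_pos: [0.5475, 0.3537, 0.1584]
orientation: [-0.001, 0.606, 0.795, -0.001]
wrist_force: [0.4, -0.6, -0.4]
finger_gap: 0.0463
grip_force: 41.6
```

```bash
cat > case.py <<'E'
from w import *
import scipy.optimize as so
c,P=wrist("w2");f=c["frame"].astype(int)
m=(np.hypot(P[...,0]-.534,P[...,1]-.388)<.085)&(P[...,2]>.034)&(P[...,2]<.044)&(f[...,0]>f[...,2]+15)
Q=P[m];print(len(Q),Q[:,2].mean())
print(np.round(np.r_[[*sum([list(np.atleast_1d(a)) for a in cv2.minAreaRect(Q[:,:2].astype(np.float32))],[])]],4))
def sd(q,hx,hy,ch):  # signed dist approx to rect with +x corners cut
    a=np.abs(q);return np.maximum(np.maximum(a[:,0]-hx,a[:,1]-hy),(q[:,0]+a[:,1]-(hx+hy-ch))/np.sqrt(2))
def fit(Q,p0,hx,hy,ch,mid):
    def r(p):
        c_,s_=np.cos(p[2]),np.sin(p[2]);q=(Q[:,:2]-p[:2])@np.array([[c_,-s_],[s_,c_]])
        return sd(q,hx,hy,ch)+mid
    return so.least_squares(r,p0,loss="soft_l1",f_scale=.002,x_scale=[.01,.01,.1])
o=fit(Q,[.534,.388,np.radians(15)],.056,.036,.014,.0015)
print("case",o.x[:2].round(4),np.degrees(o.x[2]).round(2),"rms",np.sqrt((o.fun**2).mean()))
E
python3 case.py
```

```text
tcp [0.5475 0.3537 0.1584] phi 105.37
3608 0.037671861427671
[ 0.5342  0.3901  0.1127  0.0719 15.3816]
case [0.5338 0.3904] 15.5 rms 0.001112368558717762
```

View pics/w2.png

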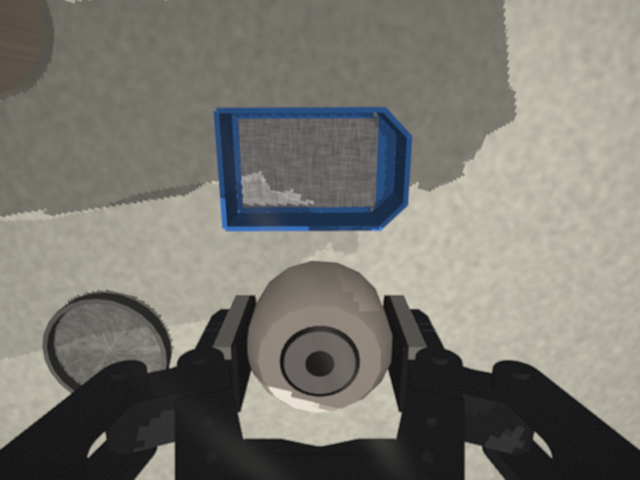

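The case shows at (313,170) with its cut corners to the right. The fit gives (0.534, 0.390) at 15.4°. The wheel is held level at (320,345).

```bash
python3 go.py 0.534,0.390,0.10,105.4  0.534,0.390,0.0255,105.4
```

```text
[0.534, 0.39, 0.1, 105.4] -> [0.0814, -0.0073, 0.1159, -0.0004, 0.0001, -0.0004] rows 1.1
[0.534, 0.39, 0.0255, 105.4] -> [0.0, 0.0, 0.149, 0.0, 0.0, 0.0] rows 1.2
```

Call:
carry_out([
  [[0.0814,-0.0073,0.116,0,0,0],[0.0814,-0.0073,0.116,0,0,0],[0.0814,-0.0073,0.116,0,0,0],[0.0814,-0.0073,0.116,0,0,0],[0.0814,-0.0073,0.116,0,0,0]],
])

```text
clock: 6.12
tcp_pos: [0.5378, 0.3876, 0.1032]
orientation: [0.001, 0.609, 0.793, 0.001]
wrist_force: [-1.2, -0.6, -0.9]
finger_gap: 0.0467
grip_force: 41.6
```

```bash
python3 go.py 0.534,0.390,0.0255,105.4
```

```text
[0.534, 0.39, 0.0255, 105.4] -> [0.0065, -0.0065, 0.1554, 0.0004, -0.0, -0.0014] rows 1.2
```

Call:
carry_out([
  [[0,0,0,0,0,0],[0,0,0.08,0,0,0],[0,0,0.142,0,0,0],[0,0,0.142,0,0,0],[0,0,0.142,0,0,0]],
])

```text
clock: 6.75
tcp_pos: [0.5372, 0.3885, 0.0321]
orientation: [0.0, 0.609, 0.793, 0.001]
wrist_force: [-0.7, -0.1, -0.0]
finger_gap: 0.0464
grip_force: 41.6
```

Call:
carry_out([
  [[0,0,0,0,0,0],[0,0,0,0,0,0],[0,0,0,0,0,0]],
])

```text
clock: 7.12
tcp_pos: [0.5367, 0.3884, 0.0315]
orientation: [0.0, 0.609, 0.793, 0.0]
wrist_force: [0.2, 0.5, -0.9]
finger_gap: 0.0465
grip_force: 41.6
```

Call:
carry_out([
  [[0.004,-0.004,0.011,0,0,0],[0.004,-0.004,0.011,0,0,0],[0.004,-0.004,0.011,0,0,0]],
])

```text
clock: 7.5
tcp_pos: [0.5337, 0.3896, 0.025]
orientation: [-0.0, 0.609, 0.793, -0.0]
wrist_force: [0.2, 0.0, -1.3]
finger_gap: 0.0467
grip_force: 41.6
```

Call:
carry_out([
  [[0,0,0,0,0,0],[0,0,0,0,0,0],[0,0,0,0,0,0],[0,0,-0.05,0,0,0],[0,0,-0.15,0,0,0]],
], jaw=0.3)

```text
clock: 8.12
tcp_pos: [0.5322, 0.3886, 0.0984]
orientation: [-0.001, 0.609, 0.793, -0.003]
wrist_force: [1.1, 1.3, 0.4]
finger_gap: 0.0599
grip_force: 0.0
```

```bash
python3 go.py 0.52,0.29,0.2,105.4 0.463,0.0087,0.13,105.4
python3 - <<'E'
from w import *
c,P=wrist("w3");topof(P,(.534,.389),.03,.02,.05)
E
```

```text
[0.52, 0.29, 0.2, 105.4] -> [-0.1844, -0.0756, -0.2025, -0.0009, 0.0002, -0.0012] rows 2.3
[0.463, 0.0087, 0.13, 105.4] -> [-0.5121, -0.2593, 0.14, 0.0, 0.0, 0.0] rows 4.7
tcp [0.5322 0.3886 0.0984] phi 104.98
n 7113 mean [0.5331 0.3923 0.0338] rect [5.34000e-01 3.89200e-01 4.78000e-02 4.73000e-02 6.69895e+01] circ [0.534  0.3889 0.0242]
```

Small wheel is down flat in the case. Next, the large wheel.

Call:
carry_out([
  [[-0.18,-0.076,-0.2,0,0,0],[-0.18,-0.076,-0.2,0,0,0],[-0.18,-0.076,-0.2,0,0,0]],
], jaw=0)

```text
clock: 8.55
tcp_pos: [0.5219, 0.2916, 0.2042]
orientation: [0.002, 0.61, 0.793, 0.002]
wrist_force: [0.2, 0.5, 0.1]
finger_gap: 0.0852
grip_force: 0.0
```

Call:
carry_out([
  [[-0.512,-0.259,0.12,0,0,0],[-0.512,-0.259,0.12,0,0,0],[-0.512,-0.259,0.12,0,0,0],[-0.512,-0.259,0.12,0,0,0],[-0.512,-0.259,0.12,0,0,0]],
])

```text
clock: 9.18
tcp_pos: [0.4606, 0.0104, 0.1392]
orientation: [-0.0, 0.609, 0.793, -0.0]
wrist_force: [0.0, -0.9, -0.2]
finger_gap: 0.0854
grip_force: 0.0
```

```bash
python3 - <<'E'
from w import *
c,P=wrist("w4");topof(P,(.463,.0087),.05,.02,.06);topof(P,(.463,.0087),.05,.038,.06)
E
python3 go.py 0.463,0.0087,0.027,105.4
```

```text
tcp [0.4606 0.0104 0.1392] phi 104.94
n 9140 mean [0.4608 0.0142 0.0439] rect [4.61900e-01 9.80000e-03 6.16000e-02 6.13000e-02 6.41512e+01] circ [0.4622 0.0098 0.0314]
n 8309 mean [0.4612 0.0127 0.0451] rect [4.62100e-01 9.90000e-03 6.01000e-02 5.98000e-02 7.94252e+01] circ [0.4618 0.0101 0.0306]
[0.463, 0.0087, 0.027, 105.4] -> [0.0013, 0.0088, 0.2222, -0.0006, 0.0002, -0.0017] rows 1.8
```

Call:
carry_out([
  [[-0.001,0.003,0.12,0,0,0],[-0.001,0.003,0.22,0,0,0],[-0.001,0.003,0.22,0,0,0],[-0.001,0.003,0.22,0,0,0],[-0.001,0.003,0.22,0,0,0]],
])

```text
clock: 9.85
tcp_pos: [0.4652, 0.0119, 0.0323]
orientation: [0.002, 0.609, 0.793, 0.001]
wrist_force: [0.3, 0.0, 0.9]
finger_gap: 0.0852
grip_force: 0.0
```

Call:
carry_out([
  [[0,0,0,0,0,0],[0,0,0,0,0,0],[0,0,0,0,0,0],[0,0,0,0,0,0],[0,0,0,0,0,0]],
], jaw=1)

```text
clock: 10.48
tcp_pos: [0.4641, 0.0119, 0.0317]
orientation: [0.001, 0.609, 0.793, 0.001]
wrist_force: [-1.2, -0.1, 7.4]
finger_gap: 0.0605
grip_force: 42.4
```

Call:
carry_out([
  [[0,0,-0.08,0,0,0],[0,0,-0.16,0,0,0],[0,0,-0.16,0,0,0]],
])

```text
clock: 10.85
tcp_pos: [0.4658, 0.0117, 0.1136]
orientation: [0.003, 0.609, 0.793, 0.002]
wrist_force: [0.5, -0.0, -1.4]
finger_gap: 0.0605
grip_force: 45.6
```

```bash
python3 go.py 0.4205,0.213,0.11,105.4
```

```text
[0.4205, 0.213, 0.11, 105.4] -> [0.4125, 0.0166, 0.0061, 0.001, 0.0005, -0.0011] rows 3.3
```

Call:
carry_out([
  [[0.4125,0.0166,0,0,0,0],[0.4125,0.0166,0,0,0,0],[0.4125,0.0166,0,0,0,0],[0.4125,0.0166,0,0,0,0],[0.4125,0.0166,0,0,0,0]],
])

```text
clock: 11.48
tcp_pos: [0.4166, 0.2145, 0.1093]
orientation: [-0.0, 0.607, 0.794, -0.001]
wrist_force: [0.1, -0.3, -2.0]
finger_gap: 0.0603
grip_force: 45.5
```

Call:
carry_out([
  [[0,0,0,0,0,0]],
])

```text
clock: 11.6
tcp_pos: [0.4175, 0.2128, 0.1096]
orientation: [-0.0, 0.609, 0.793, -0.001]
wrist_force: [0.3, 0.6, -1.2]
finger_gap: 0.0603
grip_force: 45.5
```

```bash
python3 go.py 0.4205,0.213,0.0365,105.4
python3 - <<'E'
from w import *
c,P=wrist("w5");Q,m=topof(P,(.4205,.213),.06,.009,.02)
Q,m=topof(P,(.4205,.213),.045,.1,.16)
E
```

```text
[0.4205, 0.213, 0.0365, 105.4] -> [-0.001, 0.0061, 0.1462, -0.0002, 0.0001, -0.0012] rows 1.2
tcp [0.4175 0.2128 0.1096] phi 104.98
n 2359 mean [0.4167 0.2351 0.0118] rect [ 0.4184  0.2275  0.0914  0.0646 10.5461] circ [0.4206 0.2146 0.046 ]
n 40719 mean [0.4183 0.2199 0.1259] rect [ 0.4189  0.2151  0.0862  0.0577 40.9459] circ [0.4205 0.213  0.0451]
```

View pics/w5.png

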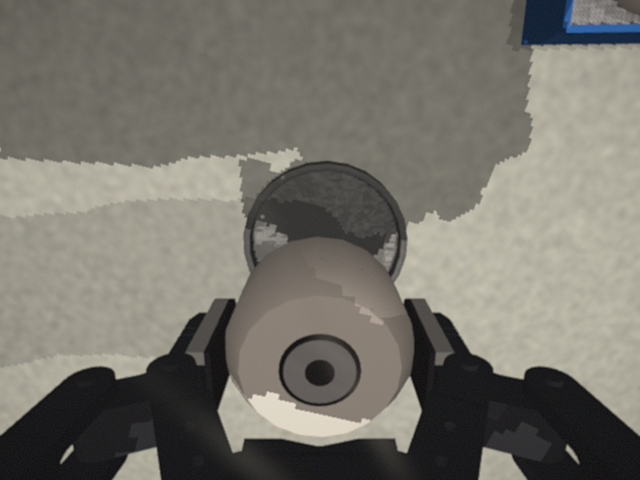

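The wheel is held at (320,340), and the dish rim behind it spans columns 245 to 407. The rim circle centres on (0.4206, 0.2145).

Call:
carry_out([
  [[0.001,0.0065,0.06,0,0,0],[0.001,0.0065,0.12,0,0,0],[0.001,0.0065,0.136,0,0,0],[0.001,0.0065,0.136,0,0,0],[0.001,0.0065,0.136,0,0,0]],
])

```text
clock: 12.28
tcp_pos: [0.4219, 0.2146, 0.0433]
orientation: [0.001, 0.609, 0.793, 0.001]
wrist_force: [-0.9, 0.1, -1.8]
finger_gap: 0.0606
grip_force: 45.5
```

Call:
carry_out([
  [[0,0,0,0,0,0],[0,0,0,0,0,0]],
])

```text
clock: 12.52
tcp_pos: [0.4214, 0.2149, 0.0429]
orientation: [0.0, 0.609, 0.793, 0.001]
wrist_force: [-0.1, -0.4, -1.1]
finger_gap: 0.0604
grip_force: 45.5
```

Lower 5.5 mm, then release.

Call:
carry_out([
  [[0,0,0.011,0,0,0],[0,0,0.011,0,0,0],[0,0,0.011,0,0,0]],
])

```text
clock: 12.9
tcp_pos: [0.4207, 0.2147, 0.0366]
orientation: [-0.0, 0.609, 0.793, -0.0]
wrist_force: [-0.2, 0.7, -1.6]
finger_gap: 0.0606
grip_force: 45.5
```

Call:
carry_out([
  [[0,0,0,0,0,0],[0,0,0,0,0,0],[0,0,0,0,0,0],[0,0,-0.05,0,0,0],[0,0,-0.15,0,0,0]],
], jaw=0)

```text
clock: 13.52
tcp_pos: [0.4191, 0.2141, 0.1109]
orientation: [-0.001, 0.609, 0.793, -0.002]
wrist_force: [1.1, 0.7, 0.4]
finger_gap: 0.0853
grip_force: 0.0
```

```bash
python3 - <<'E'
from w import *
c,P=wrist("w6");topof(P,(.4205,.2145),.05,.03,.07);topof(P,(.4205,.2145),.02,.03,.07)
E
python3 go.py 0.405,0.0,0.23,135  0.385,-0.215,0.19,143
```

```text
tcp [0.4191 0.2141 0.1109] phi 104.99
n 11759 mean [0.4199 0.218  0.0482] rect [0.4213 0.2134 0.0614 0.0616 8.0051] circ [0.4213 0.2132 0.0312]
n 5204 mean [0.4204 0.2151 0.0504] rect [ 0.4205  0.2146  0.0396  0.0397 13.327 ] circ [0.4205 0.2145 0.0201]
[0.405, 0.0, 0.23, 135.0] -> [-0.4068, -0.1455, -0.2246, 0.001, 0.0002, -0.0833] rows 3.9
[0.385, -0.215, 0.19, 143.0] -> [-0.2758, -0.3323, 0.08, 0.0, 0.0, -0.0222] rows 3.5
```

Large wheel is in the dish with its top at 50 mm, as it should be. Next, the lid.

Call:
carry_out([
  [[-0.407,-0.1455,-0.2,0,0,-0.083],[-0.407,-0.1455,-0.2,0,0,-0.083],[-0.407,-0.1455,-0.2,0,0,-0.083],[-0.407,-0.1455,-0.2,0,0,-0.083],[-0.407,-0.1455,-0.2,0,0,-0.083]],
])

```text
clock: 14.2
tcp_pos: [0.4042, -0.0036, 0.2136]
orientation: [0.002, 0.386, 0.923, 0.0]
wrist_force: [-0.2, 0.6, 0.5]
finger_gap: 0.0853
grip_force: 0.0
```

```bash
python3 go.py 0.415,-0.25,0.17,142.8
```

```text
[0.415, -0.25, 0.17, 142.8] -> [-0.3658, -0.3309, 0.088, 0.0003, 0.0006, -0.0228] rows 4.0
```

Call:
carry_out([
  [[-0.366,-0.331,0.08,0,0,-0.0228],[-0.366,-0.331,0.08,0,0,-0.0228],[-0.366,-0.331,0.08,0,0,-0.0228],[-0.366,-0.331,0.08,0,0,-0.0228],[-0.366,-0.331,0.08,0,0,-0.0228]],
])

```text
clock: 14.82
tcp_pos: [0.4152, -0.2502, 0.1704]
orientation: [-0.0, 0.319, 0.948, -0.0]
wrist_force: [-0.3, 0.8, -0.6]
finger_gap: 0.0853
grip_force: 0.0
```

Call:
carry_out([
  [[0,0,0,0,0,0],[0,0,0,0,0,0]],
])

```text
clock: 15.08
tcp_pos: [0.4151, -0.2454, 0.1718]
orientation: [-0.0, 0.316, 0.949, 0.0]
wrist_force: [0.2, -0.1, 0.2]
finger_gap: 0.0856
grip_force: 0.0
```

```bash
cat > lid.py <<'E'
import sys
from w import *
def rect(Q): return np.round(np.hstack([np.ravel(a) for a in cv2.minAreaRect(Q[:,:2].astype(np.float32))]),4)
if __name__=="__main__":
    c,P=wrist("w7");f=c["frame"].astype(int)
    near=np.hypot(P[...,0]-.399,P[...,1]+.238)<.085
    m=near&(P[...,2]>.0125)&(P[...,2]<.0195)&(f[...,0]>f[...,2]+20);print("roof",m.sum(),P[m][:,2].mean().round(4),rect(P[m]))
    m=near&(P[...,2]>.032)&(P[...,2]<.045);print("rib",m.sum(),P[m].mean(0).round(4),rect(P[m]))
E
python3 lid.py
```

```text
tcp [ 0.4151 -0.2454  0.1718] phi 143.2
roof 19595 0.0161 [ 0.3981 -0.238   0.0873  0.1273 52.7051]
rib 1831 [ 0.3973 -0.2373  0.037 ] [ 3.98200e-01 -2.37800e-01  1.37000e-02  5.40000e-02  5.24955e+01]
```

View pics/w7.png

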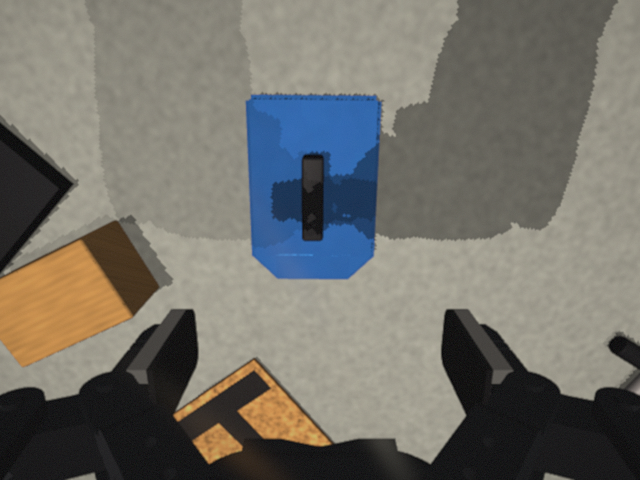

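The lid shows at (314,187) with its cut corners towards the bottom of the picture (tool −x). The rib and roof fits agree on (0.398, −0.238), x axis at −37.4°.

```bash
python3 go.py .398,-.238,.07,142.6
```

```text
[0.398, -0.238, 0.07, 142.6] -> [0.0365, -0.0087, 0.204, 0.0, -0.0, 0.0017] rows 1.7
```

Call:
carry_out([
  [[0.0365,-0.0087,0.1,0,0,0.0017],[0.0365,-0.0087,0.2,0,0,0.0017],[0.0365,-0.0087,0.2,0,0,0.0017],[0.0365,-0.0087,0.2,0,0,0.0017],[0.0365,-0.0087,0.2,0,0,0.0017]],
], jaw=0.5)

```text
clock: 15.75
tcp_pos: [0.3996, -0.2407, 0.074]
orientation: [0.002, 0.321, 0.947, -0.001]
wrist_force: [-0.3, -0.3, 0.9]
finger_gap: 0.0429
grip_force: 0.0
```

Call:
carry_out([
  [[0,0,0,0,0,0],[0,0,0,0,0,0]],
])

```text
clock: 16.0
tcp_pos: [0.3983, -0.2401, 0.0726]
orientation: [0.001, 0.322, 0.947, -0.0]
wrist_force: [-0.2, -0.3, 0.5]
finger_gap: 0.0429
grip_force: 0.0
```

```bash
python3 go.py .398,-.238,.037,142.6
```

```text
[0.398, -0.238, 0.037, 142.6] -> [0.0033, 0.003, 0.0712, -0.0, 0.0003, -0.0004] rows 0.6
```

Call:
carry_out([
  [[0.0033,0.003,0.05,0,0,0],[0.0033,0.003,0.07,0,0,0],[0.0033,0.003,0.07,0,0,0],[0.0033,0.003,0.07,0,0,0]],
])

```text
clock: 16.5
tcp_pos: [0.3978, -0.2378, 0.0373]
orientation: [0.0, 0.322, 0.947, -0.0]
wrist_force: [0.2, -0.6, 0.3]
finger_gap: 0.0428
grip_force: 0.0
```

Call:
carry_out([
  [[0,0,0,0,0,0],[0,0,0,0,0,0],[0,0,0,0,0,0],[0,0,0,0,0,0],[0,0,0,0,0,0]],
], jaw=1, squeeze=60)

```text
clock: 17.12
tcp_pos: [0.398, -0.2379, 0.0375]
orientation: [0.001, 0.322, 0.947, -0.0]
wrist_force: [-0.8, 1.2, 6.5]
finger_gap: 0.0129
grip_force: 59.6
```

Call:
carry_out([
  [[0,0,-0.1,0,0,0],[0,0,-0.2,0,0,0],[0,0,-0.28,0,0,0],[0,0,-0.28,0,0,0]],
])

```text
clock: 17.62
tcp_pos: [0.3992, -0.2389, 0.1799]
orientation: [0.003, 0.322, 0.947, -0.001]
wrist_force: [0.3, -0.0, -1.4]
finger_gap: 0.013
grip_force: 58.9
```

```bash
python3 go.py .46,.02,.18,165 .524,.335,.18,195.4
```

```text
[0.46, 0.02, 0.18, 165.0] -> [0.2189, 0.4848, -0.0019, -0.0003, 0.001, -0.0626] rows 4.3
[0.524, 0.335, 0.18, 195.4] -> [0.0394, 0.6417, 0.0, 0.0, 0.0, -0.0844] rows 5.1
```

Call:
carry_out([
  [[0.2189,0.4848,0,0,0,-0.0626],[0.2189,0.4848,0,0,0,-0.0626],[0.2189,0.4848,0,0,0,-0.0626],[0.2189,0.4848,0,0,0,-0.0626],[0.2189,0.4848,0,0,0,-0.0626]],
])

```text
clock: 18.25
tcp_pos: [0.4576, 0.0246, 0.1753]
orientation: [-0.001, 0.128, 0.992, 0.0]
wrist_force: [-0.7, 0.2, -0.8]
finger_gap: 0.0124
grip_force: 59.1
```

Call:
carry_out([
  [[0.04,0.64,0,0,0,-0.0844],[0.04,0.64,0,0,0,-0.0844],[0.04,0.64,0,0,0,-0.0844],[0.04,0.64,0,0,0,-0.0844],[0.04,0.64,0,0,0,-0.0844]],
])

```text
clock: 18.88
tcp_pos: [0.5204, 0.3285, 0.1753]
orientation: [-0.001, -0.133, 0.991, -0.001]
wrist_force: [1.7, -0.5, -0.3]
finger_gap: 0.0128
grip_force: 59.2
```

```bash
python3 go.py .534,.390,.10,195.4
python3 - <<'E'
from w import *
from lid import rect
c,P=wrist("w8");f=c["frame"].astype(int)
tp=np.array(env.get_state()["tcp_pos"]);near=np.hypot(P[...,0]-tp[0],P[...,1]-tp[1])<.085
m=near&(abs(P[...,2]-(tp[2]-.0215))<.006)&(f[...,0]>f[...,2]+20);print("roof",m.sum(),P[m].mean(0).round(4),rect(P[m]))
A=np.c_[P[m][:,:2]-tp[:2],np.ones(m.sum())];print("tilt",np.linalg.lstsq(A,P[m][:,2],rcond=None)[0].round(4))
E
```

```text
[0.534, 0.39, 0.1, 195.4] -> [-0.0589, 0.1115, 0.1504, -0.0002, -0.0003, -0.0002] rows 1.6
tcp [0.5204 0.3285 0.1753] phi -164.67
roof 42996 [0.4945 0.3213 0.1536] [ 0.5198  0.3283  0.1256  0.0885 15.4092]
tilt [0.005  0.0008 0.1537]
```

View pics/w8.png

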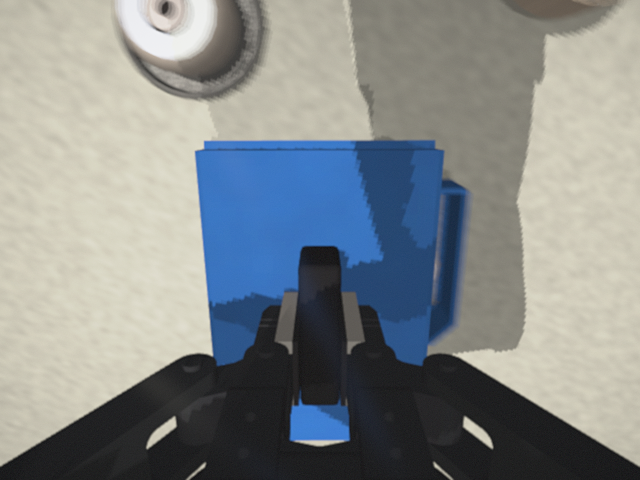

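The lid is held level, centred on the TCP, yaw 15.4°. The case shows to its right at (455,260). Moving above it.

Call:
carry_out([
  [[-0.059,0.1115,0,0,0,0],[-0.059,0.1115,0.075,0,0,0],[-0.059,0.1115,0.145,0,0,0],[-0.059,0.1115,0.145,0,0,0],[-0.059,0.1115,0.145,0,0,0]],
])

```text
clock: 19.55
tcp_pos: [0.5344, 0.3886, 0.1047]
orientation: [0.0, -0.133, 0.991, -0.0]
wrist_force: [1.0, 1.3, -0.6]
finger_gap: 0.0126
grip_force: 59.3
```

Call:
carry_out([
  [[0,0,0,0,0,0],[0,0,0,0,0,0],[0,0,0,0,0,0]],
])

```text
clock: 19.92
tcp_pos: [0.5343, 0.3895, 0.1052]
orientation: [0.001, -0.134, 0.991, 0.0]
wrist_force: [-0.4, -1.1, -1.3]
finger_gap: 0.0127
grip_force: 59.3
```

```bash
python3 go.py .534,.390,.08,195.4
```

```text
[0.534, 0.39, 0.08, 195.4] -> [0.0004, 0.0012, 0.0505, 0.0, 0.0002, -0.0] rows 0.4
```

Call:
carry_out([
  [[0,0.001,0.03,0,0,0],[0,0.001,0.05,0,0,0],[0,0.001,0.05,0,0,0],[0,0.001,0.05,0,0,0]],
])

```text
clock: 20.42
tcp_pos: [0.5336, 0.3898, 0.079]
orientation: [-0.0, -0.134, 0.991, -0.0]
wrist_force: [1.1, 0.3, -1.1]
finger_gap: 0.0124
grip_force: 59.3
```

```bash
python3 go.py .534,.390,.0635,195.4
```

```text
[0.534, 0.39, 0.0635, 195.4] -> [-0.0008, 0.0003, 0.0309, -0.0, -0.0001, -0.0] rows 0.2
```

Call:
carry_out([
  [[0,0,0.01,0,0,0],[0,0,0.02,0,0,0],[0,0,0.03,0,0,0],[0,0,0.032,0,0,0],[0,0,0.032,0,0,0]],
])

```text
clock: 21.05
tcp_pos: [0.5338, 0.3898, 0.0634]
orientation: [0.0, -0.134, 0.991, -0.0]
wrist_force: [-0.6, 0.1, 0.4]
finger_gap: 0.0122
grip_force: 59.7
```

Call:
carry_out([
  [[0,0,0,0,0,0],[0,0,0,0,0,0]],
])

```text
clock: 21.3
tcp_pos: [0.5338, 0.3898, 0.0634]
orientation: [0.0, -0.134, 0.991, -0.0]
wrist_force: [-1.1, -0.6, 2.0]
finger_gap: 0.0126
grip_force: 59.7
```

Just touching; press 1.5 mm, then release and rise.

Call:
carry_out([
  [[0,0,0.002,0,0,0],[0,0,0.003,0,0,0],[0,0,0.003,0,0,0]],
])

```text
clock: 21.68
tcp_pos: [0.5338, 0.3898, 0.0634]
orientation: [0.0, -0.134, 0.991, 0.0]
wrist_force: [-3.7, -2.1, 10.3]
finger_gap: 0.0129
grip_force: 60.9
```

Call:
carry_out([
  [[0,0,-0.002,0,0,0],[0,0,-0.002,0,0,0],[0,0,-0.002,0,0,0],[0,0,-0.05,0,0,0],[0,0,-0.15,0,0,0]],
], jaw=0.45)

```text
clock: 22.3
tcp_pos: [0.532, 0.3887, 0.1343]
orientation: [-0.003, -0.134, 0.991, -0.001]
wrist_force: [-0.2, 0.1, 0.8]
finger_gap: 0.0474
grip_force: 0.0
```

Call:
carry_out([
  [[0,-0.08,-0.08,0,0,0],[0,-0.08,-0.08,0,0,0],[0,-0.08,-0.08,0,0,0],[0,-0.08,-0.08,0,0,0]],
])

```text
clock: 22.8
tcp_pos: [0.5433, 0.3514, 0.1749]
orientation: [-0.001, -0.134, 0.991, -0.0]
wrist_force: [-0.3, 0.4, 0.5]
finger_gap: 0.047
grip_force: 0.0
```

```bash
python3 - <<'E'
from w import *
from lid import rect
c,P=wrist("w9");f=c["frame"].astype(int)
near=np.hypot(P[...,0]-.534,P[...,1]-.39)<.085
m=near&(abs(P[...,2]-.042)<.006)&(f[...,0]>f[...,2]+20);print("roof",m.sum(),P[m].mean(0).round(4),rect(P[m]))
A=np.c_[P[m][:,:2]-[.534,.39],np.ones(m.sum())];print("tilt",np.linalg.lstsq(A,P[m][:,2],rcond=None)[0].round(4))
m=near&(P[...,2]>.058)&(P[...,2]<.07);print("rib",P[m].mean(0).round(4),rect(P[m]))
E
python3 go.py .57,.15,.23,150 .65,-.09,.2,110.5
```

```text
tcp [0.5433 0.3514 0.1749] phi -164.58
roof 21921 [0.525  0.3859 0.0417] [ 0.5344  0.3902  0.1279  0.0881 15.41  ]
tilt [0.0032 0.0061 0.0418]
rib [0.5327 0.3891 0.0628] [5.3380e-01 3.8980e-01 5.3500e-02 1.4200e-02 1.5395e+01]
[0.57, 0.15, 0.23, 150.0] -> [0.056, -0.4026, -0.1098, -0.0003, -0.0004, 0.1262] rows 4.2
[0.65, -0.09, 0.2, 110.5] -> [-0.3786, -0.3357, 0.06, 0.0, 0.0, 0.1097] rows 4.1
```

Lid is home: roof at 41.8 mm, aligned at 15.4°. Now the skate tool.

Call:
carry_out([
  [[0.056,-0.4026,-0.1,0,0,0.126],[0.056,-0.4026,-0.1,0,0,0.126],[0.056,-0.4026,-0.1,0,0,0.126],[0.056,-0.4026,-0.1,0,0,0.126],[0.056,-0.4026,-0.1,0,0,0.126]],
])

```text
clock: 23.48
tcp_pos: [0.571, 0.1481, 0.2263]
orientation: [-0.0, 0.261, 0.965, -0.0]
wrist_force: [0.5, 0.6, 0.1]
finger_gap: 0.0466
grip_force: 0.0
```

```bash
python3 go.py .69,-.145,.17,110.5
```

```text
[0.69, -0.145, 0.17, 110.5] -> [-0.501, -0.3863, 0.1127, -0.0001, -0.0, 0.109] rows 5.1
```

Call:
carry_out([
  [[-0.5,-0.386,0.11,0,0,0.109],[-0.5,-0.386,0.11,0,0,0.109],[-0.5,-0.386,0.11,0,0,0.109],[-0.5,-0.386,0.11,0,0,0.109],[-0.5,-0.386,0.11,0,0,0.109]],
])

```text
clock: 24.1
tcp_pos: [0.6883, -0.136, 0.1715]
orientation: [-0.001, 0.568, 0.823, -0.0]
wrist_force: [0.7, 1.2, 0.3]
finger_gap: 0.0469
grip_force: 0.0
```

Call:
carry_out([
  [[0,0,0,0,0,0],[0,0,0,0,0,0],[0,0,0,0,0,0]],
])

```text
clock: 24.48
tcp_pos: [0.6876, -0.1332, 0.1733]
orientation: [-0.0, 0.567, 0.824, 0.0]
wrist_force: [0.1, 0.8, 0.5]
finger_gap: 0.0469
grip_force: 0.0
```

```bash
cat > tool.py <<'E'
from w import *
from lid import rect
def tool(tag,xy,z0):
    c,P=wrist(tag);f=c["frame"].astype(int).sum(2)
    m=(np.hypot(P[...,0]-xy[0],P[...,1]-xy[1])<.09)&(P[...,2]>z0+.007)&(P[...,2]<z0+.025)
    b=m&(f<170);print("handle",b.sum(),P[b].mean(0).round(4),rect(P[b]))
    s=m&(f>230);Q=P[s];v=np.linalg.svd(Q[:,:2]-Q[:,:2].mean(0),full_matrices=0)[2][0];print("shaft",s.sum(),Q.mean(0).round(4),"dir",v.round(3),np.degrees(np.arctan2(v[1],v[0])).round(1))
if __name__=="__main__": tool("w10",(.684,-.126),0)
E
python3 tool.py
```

```text
tcp [ 0.6876 -0.1332  0.1733] phi 110.91
handle 2694 [ 0.6755 -0.1039  0.0142] [ 6.75500e-01 -1.04900e-01  8.38000e-02  1.52000e-02  2.15569e+01]
shaft 1982 [ 0.6925 -0.1489  0.013 ] dir [-0.392  0.92 ] 113.1
```

View pics/w10.png

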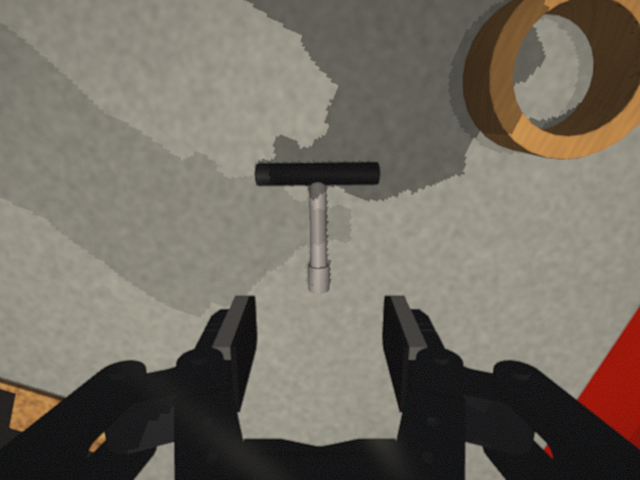

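The tool shows with its handle at (318,173) and its socket at (318,280), towards tool −x. So φ = 111.6°, and I'll grip 3 mm socket-side of the origin, at (0.6847, −0.1278).

```bash
python3 go.py .6847,-.1278,.06,111.6
```

```text
[0.6847, -0.1278, 0.06, 111.6] -> [0.0122, -0.002, 0.2273, 0.0, 0.0, -0.0019] rows 1.8
```

Call:
carry_out([
  [[0.012,-0.002,0.11,0,0,-0.002],[0.012,-0.002,0.22,0,0,-0.002],[0.012,-0.002,0.22,0,0,-0.002],[0.012,-0.002,0.22,0,0,-0.002],[0.012,-0.002,0.22,0,0,-0.002]],
])

```text
clock: 25.15
tcp_pos: [0.6871, -0.1301, 0.0669]
orientation: [0.003, 0.563, 0.827, 0.001]
wrist_force: [0.2, 0.4, -1.0]
finger_gap: 0.0471
grip_force: 0.0
```

Call:
carry_out([
  [[0,0,0,0,0,0],[0,0,0,0,0,0],[0,0,0,0,0,0]],
])

```text
clock: 25.52
tcp_pos: [0.685, -0.1299, 0.0635]
orientation: [0.0, 0.563, 0.827, 0.0]
wrist_force: [-0.4, -0.1, -0.8]
finger_gap: 0.0469
grip_force: 0.0
```

```bash
python3 go.py .6847,-.1278,.021,111.6
```

```text
[0.6847, -0.1278, 0.021, 111.6] -> [0.0041, 0.001, 0.0851, 0.0001, 0.0001, -0.0003] rows 0.7
```

Call:
carry_out([
  [[0.004,0.001,0.05,0,0,0],[0.004,0.001,0.083,0,0,0],[0.004,0.001,0.083,0,0,0],[0.004,0.001,0.083,0,0,0],[0.004,0.001,0.083,0,0,0]],
])

```text
clock: 26.15
tcp_pos: [0.6853, -0.128, 0.0227]
orientation: [0.001, 0.563, 0.827, 0.0]
wrist_force: [0.2, 0.6, -0.2]
finger_gap: 0.0473
grip_force: 0.0
```

Call:
carry_out([
  [[0,0,0,0,0,0],[0,0,0,0,0,0],[0,0,0,0,0,0],[0,0,0,0,0,0],[0,0,0,0,0,0]],
], jaw=1)

```text
clock: 26.78
tcp_pos: [0.6849, -0.1278, 0.0224]
orientation: [0.001, 0.563, 0.827, 0.0]
wrist_force: [-0.5, 0.1, 5.0]
finger_gap: 0.009
grip_force: 58.9
```

The gap of 9 mm is less than the 12 mm shaft, so I'm gripping above its axis. I'll regrip 3 mm lower.

Call:
carry_out([
  [[0,0,0,0,0,0],[0,0,0,0,0,0],[0,0,0.006,0,0,0],[0,0,0.006,0,0,0],[0,0,0.006,0,0,0]],
], jaw=0.6)

```text
clock: 27.4
tcp_pos: [0.6844, -0.1277, 0.0184]
orientation: [-0.0, 0.563, 0.827, -0.0]
wrist_force: [-0.3, -0.5, 0.5]
finger_gap: 0.0344
grip_force: 0.0
```

Call:
carry_out([
  [[0,0,0,0,0,0],[0,0,0,0,0,0],[0,0,0,0,0,0],[0,0,0,0,0,0],[0,0,0,0,0,0]],
], jaw=1)

```text
clock: 28.02
tcp_pos: [0.6851, -0.128, 0.0196]
orientation: [0.001, 0.563, 0.827, 0.0]
wrist_force: [-0.2, -0.2, 5.0]
finger_gap: 0.0097
grip_force: 59.1
```

Call:
carry_out([
  [[0,0,-0.05,0,0,0],[0,0,-0.15,0,0,0],[0,0,-0.28,0,0,0],[0,0,-0.28,0,0,0],[0,0,-0.28,0,0,0]],
])

```text
clock: 28.65
tcp_pos: [0.6842, -0.1276, 0.158]
orientation: [-0.0, 0.563, 0.827, -0.0]
wrist_force: [-0.4, 0.4, -3.0]
finger_gap: 0.0095
grip_force: 58.7
```

```bash
python3 go.py .61,-.27,.16,146 .53,-.365,.16,181.5
```

```text
[0.61, -0.27, 0.16, 146.0] -> [-0.2106, -0.2426, -0.004, -0.0001, -0.0001, -0.0958] rows 3.2
[0.53, -0.365, 0.16, 181.5] -> [0.0264, -0.247, 0.0, 0.0, 0.0, -0.0986] rows 3.3
```

Call:
carry_out([
  [[-0.21,-0.243,0,0,0,-0.096],[-0.21,-0.243,0,0,0,-0.096],[-0.21,-0.243,0,0,0,-0.096],[-0.21,-0.243,0,0,0,-0.096],[-0.21,-0.243,0,0,0,-0.096]],
])

```text
clock: 29.28
tcp_pos: [0.6083, -0.2698, 0.1556]
orientation: [-0.002, 0.293, 0.956, 0.001]
wrist_force: [-0.5, 0.2, -1.3]
finger_gap: 0.0093
grip_force: 58.9
```

```bash
python3 go.py .61,-.39,.18,181.5
```

```text
[0.61, -0.39, 0.18, 181.5] -> [-0.1372, -0.1973, -0.0494, 0.0002, -0.0008, -0.0987] rows 3.3
```

Call:
carry_out([
  [[-0.137,-0.197,-0.05,0,0,-0.0987],[-0.137,-0.197,-0.05,0,0,-0.0987],[-0.137,-0.197,-0.05,0,0,-0.0987],[-0.137,-0.197,-0.05,0,0,-0.0987],[-0.137,-0.197,-0.05,0,0,-0.0987]],
])

```text
clock: 29.9
tcp_pos: [0.6117, -0.3889, 0.1817]
orientation: [-0.001, -0.014, 1.0, 0.001]
wrist_force: [-0.1, -1.0, -1.7]
finger_gap: 0.0096
grip_force: 59.1
```

Call:
carry_out([
  [[0,0,0,0,0,0],[0,0,0,0,0,0],[0,0,0,0,0,0]],
])

```text
clock: 30.28
tcp_pos: [0.612, -0.3896, 0.1838]
orientation: [0.0, -0.014, 1.0, -0.0]
wrist_force: [0.1, 0.5, -1.6]
finger_gap: 0.0094
grip_force: 59.1
```

Run:
```python
from w import *
from lid import rect
c,P=wrist("w11");f=c["frame"].astype(int)
near=(np.hypot(P[...,0]-.54,P[...,1]+.41)<.085)&(P[...,2]>.001)&(P[...,2]<.012)
m=near&(f[...,2]>f[...,0]+35);print("cork",m.sum(),rect(P[m]))
d=near&(f.sum(2)<150)
_,lab,st,_=cv2.connectedComponentsWithStats(d.astype(np.uint8));d=lab==1+st[1:,4].argmax()
print("T",d.sum(),P[d].mean(0).round(4),rect(P[d]))
bar=d&(P[...,0]<.515);print("bar",bar.sum(),rect(P[bar]));st_=d&(P[...,0]>.515)&(P[...,0]<.57);Q=P[st_];v=np.linalg.svd(Q[:,:2]-Q[:,:2].mean(0),full_matrices=0)[2][0];print("stem",Q.mean(0).round(4),np.degrees(np.arctan2(v[1],v[0])))
```

```text
tcp [ 0.612  -0.3896  0.1838] phi -178.4
cork 18387 [ 0.5361 -0.4105  0.1161  0.1063  0.4446]
T 7910 [ 0.5166 -0.4107  0.0054] [ 0.5378 -0.4107  0.1027  0.0928  0.3827]
bar 5074 [ 0.5007 -0.411   0.0285  0.0928  0.3827]
stem [ 0.5415 -0.4106  0.0054] 0.46179312628485053
```

View pics/w11.png

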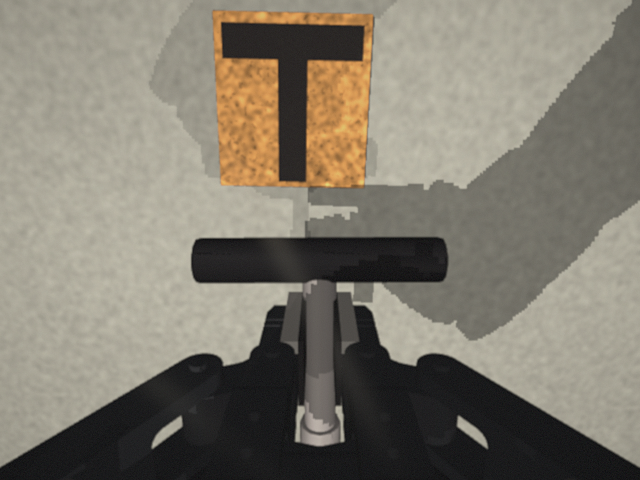

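The T is at (293,100) in the picture, stem towards the arm, with the tool held level and the same way round. Mat centre is (0.5365, −0.4105), yaw 0.5°.

```bash
python3 go.py .522,-.4107,.10,180.5
```

```text
[0.522, -0.4107, 0.1, 180.5] -> [0.1811, -0.0369, 0.1676, -0.0, 0.0, 0.0031] rows 2.0
```

Call:
carry_out([
  [[0.181,-0.037,0.08,0,0,0.003],[0.181,-0.037,0.165,0,0,0.003],[0.181,-0.037,0.165,0,0,0.003],[0.181,-0.037,0.165,0,0,0.003],[0.181,-0.037,0.165,0,0,0.003]],
])

```text
clock: 30.95
tcp_pos: [0.5242, -0.4123, 0.1035]
orientation: [0.002, -0.005, 1.0, -0.002]
wrist_force: [0.3, 0.1, -2.3]
finger_gap: 0.0095
grip_force: 59.0
```

Call:
carry_out([
  [[0,0,0.07,0,0,0],[0,0,0.125,0,0,0],[0,0,0.125,0,0,0],[0,0,0.125,0,0,0],[0,0,0.125,0,0,0]],
])

```text
clock: 31.58
tcp_pos: [0.5233, -0.412, 0.0409]
orientation: [0.001, -0.005, 1.0, -0.001]
wrist_force: [-0.4, -0.1, -2.2]
finger_gap: 0.0095
grip_force: 59.1
```

```bash
python3 go.py .522,-.4107,.0252,180.5
```

```text
[0.522, -0.4107, 0.0252, 180.5] -> [0.0027, 0.0027, 0.0314, -0.0004, 0.0004, 0.0001] rows 0.3
```

Call:
carry_out([
  [[0.0027,0.0027,0.015,0,0,0],[0.0027,0.0027,0.028,0,0,0],[0.0027,0.0027,0.03,0,0,0],[0.0027,0.0027,0.03,0,0,0],[0.0027,0.0027,0.03,0,0,0]],
])

```text
clock: 32.2
tcp_pos: [0.5206, -0.4096, 0.0246]
orientation: [0.0, -0.005, 1.0, -0.0]
wrist_force: [-1.2, 1.4, 5.3]
finger_gap: 0.0095
grip_force: 61.1
```

Touching the mat. Release, rise and look.

Call:
carry_out([
  [[0,0,0,0,0,0],[0,0,0,0,0,0],[0,0,0,0,0,0],[0,0,-0.05,0,0,0],[0,0,-0.15,0,0,0]],
], jaw=0.5)

```text
clock: 32.83
tcp_pos: [0.519, -0.4081, 0.0964]
orientation: [-0.002, -0.005, 1.0, 0.002]
wrist_force: [0.6, -0.5, 0.3]
finger_gap: 0.0429
grip_force: 0.0
```

Call:
carry_out([
  [[-0.1,0,-0.15,0,0,0],[-0.1,0,-0.15,0,0,0],[-0.1,0,-0.15,0,0,0],[-0.1,0,-0.15,0,0,0],[-0.1,0,-0.15,0,0,0]],
])

```text
clock: 33.45
tcp_pos: [0.569, -0.4085, 0.1714]
orientation: [-0.002, -0.004, 1.0, 0.001]
wrist_force: [-0.4, -0.5, -0.1]
finger_gap: 0.0429
grip_force: 0.0
```

Run:
```python
from tool import *
tool("w12",(.53,-.41),.005)
c=env.read_camera("top");cv2.imwrite("pics/top2.png",c["frame"])
for o in("jar","tape_roll"): print(o,[(np.round(d["position"],3).tolist(),round(d["score"],2)) for d in env.find_in("top",o)][:1])
c=env.read_camera("scene");cv2.imwrite("pics/scene2.png",c["frame"]);print(env.find_in("scene","carton")[:1])
```

```text
tcp [ 0.569  -0.4085  0.1714] phi -179.51
handle 3371 [ 0.4965 -0.4098  0.0191] [ 0.536  -0.4095  0.0946  0.0847  0.4971]
shaft 2139 [ 0.5423 -0.4097  0.0183] dir [1.    0.014] 0.8
jar [([0.317, 0.405, 0.103], 0.87)]
tape_roll [([0.782, 0.008, 0.048], 0.93)]
[{'position': [0.3624, -0.4314, 0.0526], 'score': 0.98}]
```

View pics/w12.png

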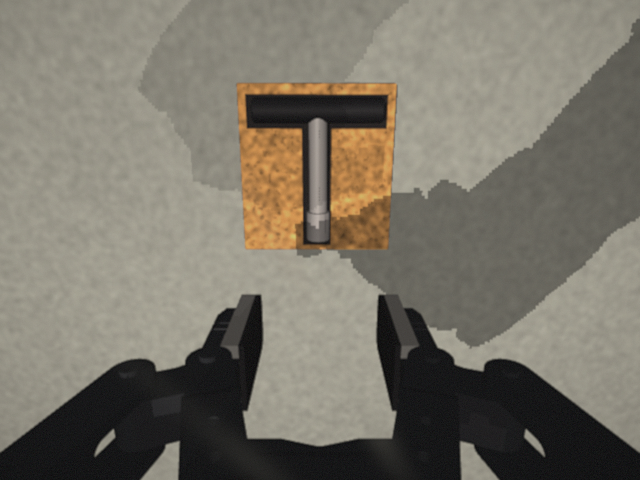

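View pics/scene2.png

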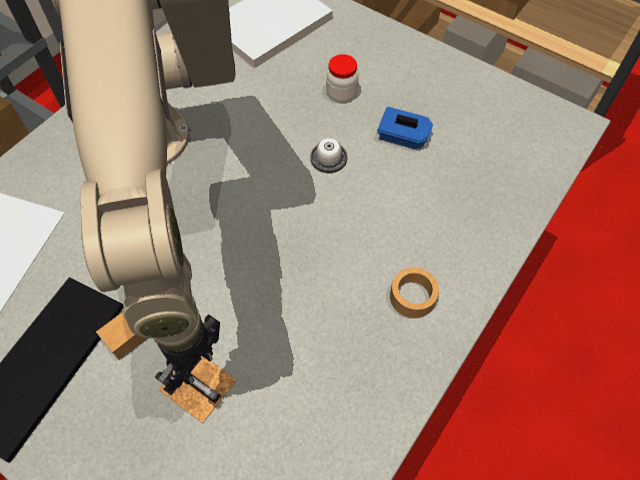

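The wrist picture shows the tool on the T, handle at (317,110) over the crossbar and shaft down the stem. In the scene picture the lid is on the case at (405,127), the large wheel is in the dish at (328,152), and the jar, tape roll and carton haven't moved (the arm partly hides the carton, which accounts for its shifted reading).

```bash
python3 -c "
from workcell import env
print(env.hand_in())"
```

```text
the job is handed in; nothing more can be done
None
```

I put everything away and handed the job in; the hand-in returned no verdict, but my last camera checks showed the small wheel flat in the case with the lid fully down, the large wheel flat in the dish, the tool on its T, and the jar, tape roll and carton where they were.

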